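# Fit the vial carousel on the sample changer

## Robot

A 6-joint arm with a two-finger parallel gripper is mounted at the origin on a cart in front of the work surface, level with it; the furniture and walls round the work are solid. World frame = base frame: x ahead of the robot, y to its left, z up, the work surface at z = 0. Lengths are in m, angles in rad, forces in N, time in s.
With the tool pointing down it reaches from about 0.275 to 0.75 m from the base axis. Payload 10.2 kg.
Tool frame: the origin (TCP) lies at the very end of the fingers, on their centre line; the grasp point (between the pads) lies 19 mm behind it (bot.grip_depth is the z of the grasp point in the tool frame, in m); z points along the fingers, y is the line along which they close (so a half turn about z gives the same grasp; the last joint's range is limited). The gripper opens to 85 mm and grips with 20 to 120 N. Pads are 22 mm wide; open, the fingers measure 114 mm over their backs; the gripper's body (76 mm by 85 mm) begins 54 mm behind the grasp point. The pads swing forward as they close: fully open they stand 13 mm farther back than shut.
Start: joints at [-1.476, 0.313, 1.498, -0, 1.331, -0.223], TCP at [0.164, -0.499, 0.231] pointing down, gripper open.
Joint ranges: [-2.94, 2.94], [-0.97, 2.17], [0.19, 2.56], [-1.23, 4.37], [0.02, 3.11], [-2.88, 2.88]. Speed limits (rad/s): [2.39, 2.39, 3.01, 3.14, 3.14, 3.14].

## Interface

Orientations are given as [roll, pitch, yaw] about the fixed x, y, z axes, in that order (R = Rz(yaw) Ry(pitch) Rx(roll)).
In Python, from bench import bot gives the robot as it stands.
- The arm moves only by the tool drive_tool, never from a script. Its argument "steps" is one flat list of numbers, 6 for each row, row after row: the shift along the tool's x, y, z in mm, then the turn, a rotation vector about the tool's x, y, z in rad. In form: [dx, dy, dz, wx, wy, wz, dx, dy, dz, wx, wy, wz, ...]. A call has 1 to 12 rows; each row shifts and turns the commanded pose from where the row before left it, along the tool's axes as they then stand; what a row does not reach is not made up. A row lasts 1/12 s, in which the tool goes at most 41.7 mm and 7.16 degrees, less where a joint would pass 70% of its speed; a pose out of reach is approached as far as the arm can. A call with a gripper value outside its range is refused whole. "hand" is the opening, from 0 (shut) to 1 (fully open), set as the call begins (left out, the last holds). The fingers move at their own pace and stop on an object; the grip force is fixed at half the most. Time passes only in rows, so rows that do not move let the fingers close. It gives the time, the measured TCP pose, the force, the opening and the grip force at its end, in the units of the state.
- bot.sense(): the state, without advancing time (a new reading comes with each control period).
- bot.snapshot(name): name is "scene" or "top" or "wrist"; returns a dict with "frame" (384x512x3 uint8, red, green, blue), "fov_y" (degrees; the focal length in pixels is half the picture's height over the tangent of half this angle, whatever the lens; pixels are square), "cx", "cy" (the principal point, pixels), "xyz" and "rotation" of the camera in the world. Camera axes: x right, y up, looking along -z (the intrinsics and any distortion apply to the point x, -y, -z); pixel columns grow to the right and rows downward; lengths in m; the calibration is good to about 2 mm. A picture is of the moment at which its call begins. There is no depth.
- bot.close_job(): hands the job in; it is judged then, once.
The state is a dict: "t": time; "qpos": joint angles; "qvel": joint speeds; "joint_torque": joint torques, N m; "tcp_pos": TCP position; "tool_rot": TCP orientation; "force": force on the tool from outside, world axes, zero at the start; "wrist_torque": the same for the moment, N m; "opening": finger opening in m; "gripper_force": force on a finger pad.
Only numpy, scipy, OpenCV 4.12 (cv2) and the standard library are available. Lean on these libraries where they do the work, as an engineer would, in place of code of your own. Each camera call takes 0.05 s, during which the arm holds its last target. There are 200 camera calls.

## Task

Lift the white vial carousel by its black knob and fit it on the sample changer's spindle: turn it under light pressure, without forcing it, until the notch under it finds the drive pin and it drops fully home. Then turn carousel and drive together until the red mark on its rim stands at the orange pointer, and let go. Leave the other things on the bench where they are.

Things in the scene. Friction and masses are not known exactly. Their poses are not given: they have to be found in the camera images.
- carousel: White round vial carousel with blue-capped vials held fast in it, 124 mm across, 79 mm high, about 0.4 kg, loose on the bench. Origin: centre of its underside; z up, -x points to its red mark. Foot 0 to 12 mm up, 90 mm across; body 12 to 38 mm up; vial caps up to 48 mm, 41 to 53 mm from the axis. Central bore from below, 16 mm wide, 38 mm deep.
- notch (a point): The carousel's one notch, in its underside straight below the red mark: centre 23 mm from the axis towards its -x, 14 mm long radially, 13 mm wide, 12 mm deep. The drive pin must enter it.
- knob (a point): Centre of the carousel's black round knob, on its axis 66 mm above the underside; 33 mm across, from 50 to 79 mm above the underside. Being round it can be gripped at any yaw.
- mark (a point): The red mark on the carousel's rim, 62 mm from its axis towards its -x, 23.5 mm above its underside.
- changer: White sample changer with a sloping grey console, fixed, 255 x 235 mm, housing top 50 mm high. Origin: on the bench under the spindle axis; z up, -x is its front (console, pointer). At its +y side, 100 mm and more from the axis, a needle column and arm 150 mm high: keep clear. With the carousel home and its mark at the pointer, both have the same yaw.
- hub (a point): Centre of the top of the turning aluminium hub plate (72 mm across), 56 mm above the bench; the carousel's underside rests here when fully home. Hub, spindle and pin turn as one by hand, with about 0.16 N m of drag, and stay where left.
- spindle (a point): Tip of the steel spindle, on the drive axis, 34 mm above the hub plate. 13.6 mm across; the top 8 mm taper to a 4 mm nose that centres the bore.
- pointer (a point): Orange pointer on a black block, 72 mm in front (-x) of the drive axis, 62 mm above the bench. The brass drive pin on the hub (8 mm across, 8 mm high, 23 mm from the axis) starts 0.4 to 1.25 rad clockwise, seen from above, of this pointer (towards +y); its angle is not measured. Pressed with more than about 6 N it is dragged along by the carousel; over 25 N harms the drive.
- dye_bottle: Bystander: small clear bottle with a black cap, 45 x 37 x 94 mm, loose; origin under its centre.
- beaker: Bystander: small clear glass beaker with white print, 51 x 45 x 70 mm, loose; origin under its centre.
- timer: Bystander: white timer with three keys, 70 x 66 x 19 mm, loose; origin under its centre.

How it is judged:
On the way:
1. the carousel sits fully home on the drive, its notch over the pin (z of carousel in the frame of changer between 0.053 and 0.0585 m and horizontal distance between carousel and spindle below 0.004 m and angle between carousel's own z axis and vertical below 0.05 rad), for 0.2 s.
At the end, for the whole second after the job is handed in: The carousel sits fully home on the hub plate (underside within 2.5 mm of it, within 4 mm of the axis, within 2 degrees of level), its red mark within 7 mm sideways of the line from the axis to the pointer, on the pointer's side, at rest and let go (z of carousel in the frame of changer between 0.053 and 0.0585 m and horizontal distance between carousel and spindle below 0.004 m and angle between carousel's own z axis and vertical below 0.04 rad and x of mark in the frame of changer below -0.04 m and y of mark in the frame of changer between -0.007 and 0.007 m and linear speed of carousel below 0.02 m/s and angular speed of carousel below 0.1 rad/s); the robot touches nothing.
It fails at once if the carousel is pressed or jammed against the sample changer with more than 25 N (contact force between carousel and changer above 25 N).
It fails at once if the carousel is tipped over by more than 30 degrees (angle between carousel's own z axis and vertical above 0.52 rad).
It fails at once if a bystander (black-capped bottle, beaker, timer) is moved by more than 20 mm (distance of any of dye_bottle, beaker, timer from where it was at the start of the episode above 0.02 m).
It also fails if it takes over 58 s, if anything falls off the work surface, if the arm or the gripper's body presses on something with over 40 N, if the wrist force passes 120 N, or if a joint passes its speed limit or range.

## Working session

There is one attempt and no reset: what is moved stays moved. The work goes in short steps, Python scripts to look and compute and a tool call to move; the robot and the scene stay as the last step left them, time stands still between calls to the robot, and variables do not carry over. Pictures are saved under pics/ and viewed, at most 10 in all, crops included, and the job is handed in when it is done.

Besides the shell and the picture viewer there is one more tool, called after "Call:" by a JSON object that holds its "method" and its "body". drive_tool: Moves the arm, as the interface text tells. Its arguments: {"type":"object","properties":{"steps":{"type":"array","items":{"type":"number"}},"hand":{"type":"number"}},"required":["steps"]}

```bash
mkdir -p pics; python3 - <<'E'
from bench import bot
import cv2
for n in ("scene","top"):
    s=bot.snapshot(n); cv2.imwrite(f"pics/{n}0.png",cv2.resize(s["frame"][:,:,::-1],(800,600),interpolation=cv2.INTER_CUBIC))
    print(n,{k:v for k,v in s.items() if k!="frame"})
s=bot.sense(); print(s)
E
```

```text
scene {'fov_y': 46.74773323932664, 'cx': 261.56746628888027, 'cy': 193.41926388232295, 'xyz': array([0.28581571, 0.59578348, 0.73308235]), 'rotation': array([ 0.80523453, -0.01623113, -2.68856535])}
top {'fov_y': 52.56138798996673, 'cx': 257.7719783763437, 'cy': 195.04037642613665, 'xyz': array([ 0.52124069, -0.01574807,  0.92381325]), 'rotation': array([ 0.04123577,  0.01371092, -1.57902274])}
{'t': 0.1, 'qpos': array([-1.47639186e+00,  3.13391088e-01,  1.49832496e+00,  3.74164804e-05,
        1.33102495e+00, -2.23348968e-01]), 'qvel': array([-0.00042442, -0.00095069, -0.00107805,  0.0001921 , -0.00114561,
       -0.00222902]), 'joint_torque': array([ 3.63958083e-03, -4.12902975e+01, -2.60137439e+01, -1.19856127e-04,
        3.13004646e-03,  4.79459152e-05]), 'tcp_pos': array([ 0.16402908, -0.4984858 ,  0.23080743]), 'tool_rot': array([-3.14048087e+00, -2.89789691e-04,  3.17744367e-01]), 'force': array([-0.37963406, -0.45366501,  0.09815232]), 'wrist_torque': array([ 0.03240845, -0.00020556, -0.03523782]), 'gripper_force': 0.0, 'opening': 0.08565923313242359}
```

View pics/scene0.png

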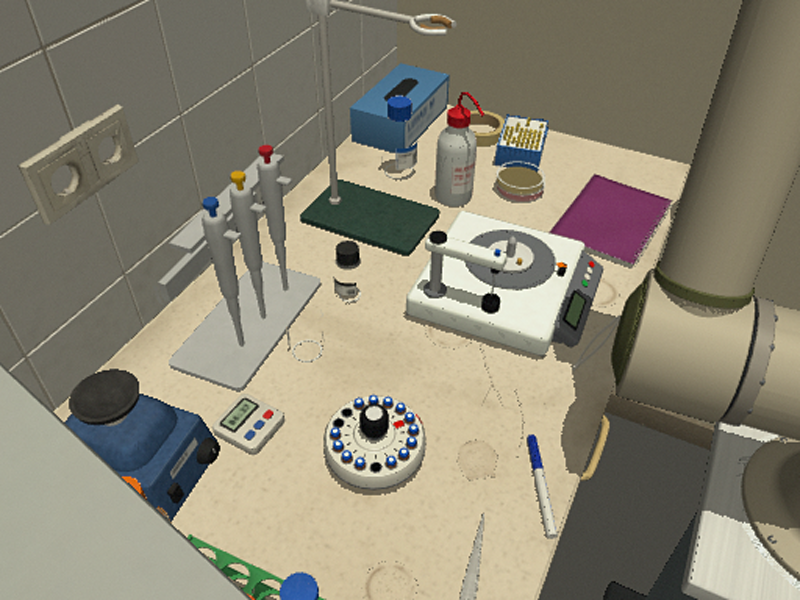

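View pics/top0.png

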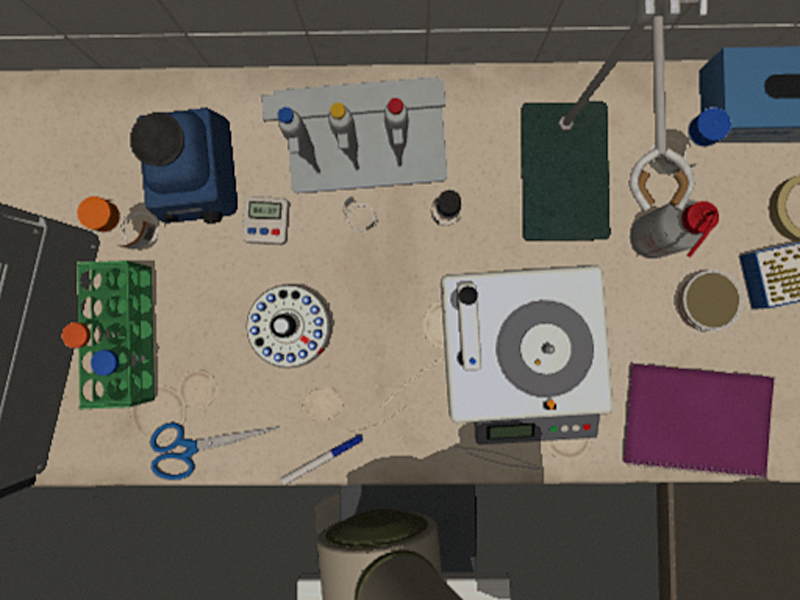

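The scene view shows the carousel at about (374,440) with its mark at (418,420), and the changer spindle at (512,240). In the top view the knob is at (285,324), the mark at (321,350), the hub at (547,348), the pointer at (550,404) and the pin at about (537,361). I'll enlarge these areas next.

```bash
cat > h.py <<'E'
import numpy as np
from scipy.spatial.transform import Rotation as R
def cam(s):
    return dict(f=192/np.tan(np.radians(s["fov_y"])/2),cx=s["cx"],cy=s["cy"],p=np.array(s["xyz"]),R=R.from_euler("xyz",s["rotation"]).as_matrix())
def ray(c,u,v):
    d=c["R"]@np.array([(u-c["cx"])/c["f"],-(v-c["cy"])/c["f"],-1]); return d/np.linalg.norm(d)
def tri(*obs):
    A=0;b=0
    for c,u,v in obs:
        d=ray(c,u,v);P=np.eye(3)-np.outer(d,d);A=A+P;b=b+P@c["p"]
    x=np.linalg.solve(A,b)
    res=[np.linalg.norm((np.eye(3)-np.outer(ray(c,u,v),ray(c,u,v)))@(x-c["p"])) for c,u,v in obs]
    return x,max(res)
def atz(c,u,v,z):
    d=ray(c,u,v); return c["p"]+d*(z-c["p"][2])/d[2]
def proj(c,X):
    q=c["R"].T@(np.array(X)-c["p"]); return c["cx"]-c["f"]*q[0]/q[2], c["cy"]+c["f"]*q[1]/q[2]
E
python3 - <<'E'
from bench import bot
import cv2,numpy as np,pickle
S={n:bot.snapshot(n) for n in("top","scene")}
pickle.dump(S,open("s0.pkl","wb"))
def c(n,x,y): return cv2.resize(S[n]["frame"][y:y+75,x:x+100,::-1],(400,300),interpolation=cv2.INTER_CUBIC)
cv2.imwrite("pics/mos.png",np.vstack([np.hstack([c("top",132,170),c("top",300,195)]),np.hstack([c("scene",190,240),c("scene",285,125)])]))
E
```

```text
(no output)
```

View pics/mos.png

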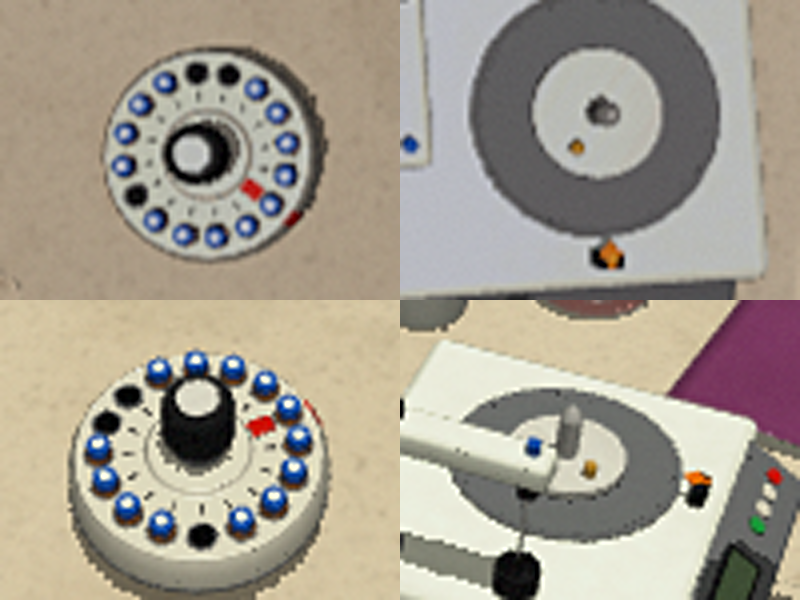

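The mosaic gives these points. Top crop: knob top (193,152), red mark on the body (252,189), rim mark (293,218), hub disc centre (597,114), spindle tip about (612,113), pin (576,147), pointer (608,248). Scene crop: knob top (197,397), body mark (261,426), spindle tip (571,406), pin (590,468), pointer (697,478).

```bash
python3 - <<'E'
import pickle
from h import *
S=pickle.load(open("s0.pkl","rb")); T,C=cam(S["top"]),cam(S["scene"])
np.set_printoptions(precision=4,suppress=True)
def m(u,v):
    l=u>=400; t=v>=300
    x0,y0={(0,0):(132,170),(1,0):(300,195),(0,1):(190,240),(1,1):(285,125)}[(int(l),int(t))]
    return x0+(u-400*l+.5)/4-.5, y0+(v-300*t+.5)/4-.5
def p(n,a,b): 
    x,r=tri((T,*m(*a)),(C,*m(*b))); print(n,x,"res",round(r,4)); return x
k=p("knobtop",(193,152),(197,397)); rm=p("bodymark",(252,189),(261,426))
sp=p("tip",(612,113),(571,406)); pin=p("pin",(576,147),(590,468)); po=p("pointer",(608,248),(697,478))
print("hub",atz(T,*m(597,114.5),.056)); print("rimmark .03", atz(T,*m(293,218),.03))
print("knob at .079",atz(T,*m(193,152),.079),atz(C,*m(197,397),.079))
# body top circle: top view extents 104..313 x, 47..260 y at z=.038
print("body top",atz(T,*m(207,154),.038))
h=atz(T,*m(597,114.5),.056)
a=lambda v:np.arctan2(v[1],v[0])
print("mark ang",a(rm-k),"pointer ang",a(po-h),"pin ang",a(pin-h),np.linalg.norm((pin-h)[:2]),np.linalg.norm((po-h)[:2]))
E
```

```text
knobtop [0.53   0.1651 0.0799] res 0.0003
bodymark [0.5093 0.1401 0.0399] res 0.0
tip [ 0.4945 -0.2062  0.0911] res 0.0
pin [ 0.4747 -0.193   0.0616] res 0.0004
pointer [ 0.4175 -0.2098  0.0633] res 0.0024
hub [ 0.4927 -0.2059  0.056 ]
rimmark .03 [0.4924 0.1183 0.03  ]
knob at .079 [0.5303 0.1654 0.079 ] [0.53   0.1645 0.079 ]
body top [0.5295 0.1662 0.038 ]
mark ang -2.2611434981010334 pointer ang -3.0894633202917996 pin ang 2.5173611418591357 0.022156088504096408 0.07525371176373001
```

Call:
{"method": "drive_tool", "body": {"steps": [27.8, -25.8, 0, 0, 0, 0, 27.8, -25.8, 0, 0, 0, 0, 27.8, -25.8, 0, 0, 0, 0, 27.8, -25.8, 0, 0, 0, 0, 27.8, -25.8, 0, 0, 0, 0, 27.8, -25.8, 0, 0, 0, 0, 27.8, -25.8, 0, 0, 0, 0, 27.8, -25.8, 0, 0, 0, 0, 27.8, -25.8, 0, 0, 0, 0, 27.8, -25.8, 0, 0, 0, 0], "hand": 0.52}}

```text
t: 1.03
tcp_pos: [0.3479, -0.165, 0.2314]
tool_rot: [3.141, -0.0, 0.317]
force: [0.7, -0.8, 0.2]
opening: 0.0445
gripper_force: 0.0
```

Call:
{"method": "drive_tool", "body": {"steps": [27.8, -25.8, 0, 0, 0, 0, 27.8, -25.8, 0, 0, 0, 0, 27.8, -25.8, 0, 0, 0, 0, 27.8, -25.8, 0, 0, 0, 0, 27.8, -25.8, 0, 0, 0, 0, 27.8, -25.8, 0, 0, 0, 0, 27.8, -25.8, 0, 0, 0, 0, 27.8, -25.8, 0, 0, 0, 0, 27.8, -25.8, 0, 0, 0, 0, 27.8, -25.8, 0, 0, 0, 0]}}

```text
t: 1.87
tcp_pos: [0.5314, 0.1672, 0.2311]
tool_rot: [-3.142, 0.0, 0.318]
force: [0.3, -0.9, 0.3]
opening: 0.0443
gripper_force: 0.0
```

Call:
{"method": "drive_tool", "body": {"steps": [0, 0, 0, 0, 0, -0.117, 0, 0, 0, 0, 0, -0.117, 0, 0, 0, 0, 0, -0.117, 0, 0, 0, 0, 0, -0.117, 0, 0, 0, 0, 0, -0.117, 0, 0, 0, 0, 0, -0.117, 0, 0, 0, 0, 0, -0.117, 0, 0, 0, 0, 0, -0.117, 0, 0, 0, 0, 0, -0.117, 0, 0, 0, 0, 0, 0, 0, 0, 0, 0, 0, 0]}}

```text
t: 2.78
tcp_pos: [0.5309, 0.1652, 0.2311]
tool_rot: [-3.141, 0.0, 1.367]
force: [0.3, -0.3, -0.2]
opening: 0.0442
gripper_force: 0.0
```

```bash
python3 - <<'E'
from bench import bot
from h import *
import cv2
s=bot.snapshot("wrist"); c=cam(s); print(s["xyz"],s["rotation"],s["fov_y"],s["cx"],s["cy"])
print({k:bot.sense()[k] for k in("t","tcp_pos","tool_rot","opening","qpos")})
for n,X in dict(knobtop=[.530,.165,.079],mark=[.5093,.1401,.038]).items(): print(n,np.array(proj(c,X))*1.5625)
cv2.imwrite("pics/w1.png",cv2.resize(s["frame"][:,:,::-1],(800,600),interpolation=cv2.INTER_CUBIC))
E
```

```text
[0.54506926 0.23875462 0.37472431] [-3.01193759e-01  1.12121114e-04 -2.03643017e-01] 64.02464495245232 257.152001178131 191.1064689736557
{'t': 2.8333, 'tcp_pos': array([0.53091196, 0.16517548, 0.23116975]), 'tool_rot': array([-3.14134471e+00,  8.41119512e-05,  1.36716590e+00]), 'opening': 0.04435516121797008, 'qpos': array([ 9.09041504e-02,  3.81738502e-01,  1.40203192e+00, -8.70983399e-06,
        1.35808391e+00,  2.94536427e-01])}
knobtop [402.10122905 273.66057494]
mark [381.31744055 297.62563882]
```

View pics/w1.png

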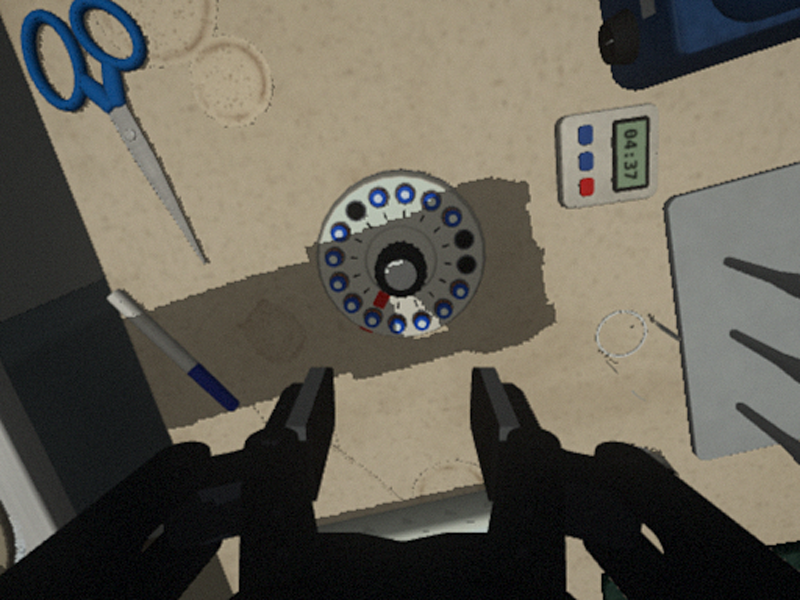

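The wrist view shows the knob top at about (402,275) and the mark at (381,299), where the measurement predicted them. I'll descend and grip.

Call:
{"method": "drive_tool", "body": {"steps": [0, 0, 30, 0, 0, 0, 0, 0, 30, 0, 0, 0, 0, 0, 30, 0, 0, 0, 0, 0, 30, 0, 0, 0, 0, 0, 20, 0, 0, 0, 0, 0, 20, 0, 0, 0, 0, 0, 10, 0, 0, 0, 0, 0, 10, 0, 0, 0, 0, 0, 0, 0, 0, 0, 0, 0, 0, 0, 0, 0]}}

```text
t: 3.67
tcp_pos: [0.5313, 0.1652, 0.0518]
tool_rot: [3.141, -0.0, 1.37]
force: [0.1, -0.1, 0.2]
opening: 0.0441
gripper_force: 0.0
```

Call:
{"method": "drive_tool", "body": {"steps": [0, 0, 0, 0, 0, 0, 0, 0, 0, 0, 0, 0, 0, 0, 0, 0, 0, 0, 0, 0, 0, 0, 0, 0, 0, 0, 0, 0, 0, 0, 0, 0, 0, 0, 0, 0], "hand": 0}}

```text
t: 4.17
tcp_pos: [0.5315, 0.1654, 0.0527]
tool_rot: [3.14, -0.001, 1.371]
force: [-2.1, 0.3, 6.3]
opening: 0.0313
gripper_force: 60.1
```

Call:
{"method": "drive_tool", "body": {"steps": [0, 0, -5, 0, 0, 0, 0, 0, -10, 0, 0, 0, 0, 0, -15, 0, 0, 0, 0, 0, -15, 0, 0, 0, 0, 0, 0, 0, 0, 0, 0, 0, 0, 0, 0, 0]}}

```text
t: 4.67
tcp_pos: [0.5313, 0.1652, 0.097]
tool_rot: [3.14, -0.0, 1.371]
force: [-0.1, 0.1, -3.8]
opening: 0.031
gripper_force: 60.1
```

Lifted cleanly: -3.8 N and an opening of 31 mm. Next I'll raise it over the needle column and carry it across.

Call:
{"method": "drive_tool", "body": {"steps": [0, 0, -20, 0, 0, 0, 0, 0, -30, 0, 0, 0, 0, 0, -30, 0, 0, 0, 0, 0, -30, 0, 0, 0, 0, 0, -20, 0, 0, 0, 0, 0, -10, 0, 0, 0]}}

```text
t: 5.17
tcp_pos: [0.5314, 0.1652, 0.2382]
tool_rot: [3.139, -0.001, 1.371]
force: [-0.4, 0.3, -3.6]
opening: 0.031
gripper_force: 60.6
```

Call:
{"method": "drive_tool", "body": {"steps": [-15, 1.5, 0, 0, 0, 0.06, -33, 3.3, 0, 0, 0, 0, -36, 3.6, 0, 0, 0, 0, -36, 3.6, 0, 0, 0, 0, -36, 3.6, 0, 0, 0, 0, -36, 3.6, 0, 0, 0, 0, -36, 3.6, 0, 0, 0, 0, -36, 3.6, 0, 0, 0, 0, -36, 3.6, 0, 0, 0, 0, -36, 3.6, 0, 0, 0, 0, -25, 3, 0, 0, 0, 0, -10, 1, 0, 0, 0, 0]}}

```text
t: 6.17
tcp_pos: [0.4717, -0.206, 0.2345]
tool_rot: [-3.139, -0.0, 1.308]
force: [0.3, 0.4, -3.9]
opening: 0.0311
gripper_force: 60.6
```

Call:
{"method": "drive_tool", "body": {"steps": [0, 0, 0, 0, 0, 0.1, 0, 0, 0, 0, 0, 0.12, 0, 0, 0, 0, 0, 0.12, 0, 0, 0, 0, 0, 0.12, 0, 0, 0, 0, 0, 0.12, 0, 0, 0, 0, 0, 0.12, 0, 0, 0, 0, 0, 0.12, 0, 0, 0, 0, 0, 0.12, 0, 0, 0, 0, 0, 0.12, 0, 0, 0, 0, 0, 0.12, 0, 0, 0, 0, 0, 0.12, 0, 0, 0, 0, 0, 0.12]}}

```text
t: 7.17
tcp_pos: [0.4726, -0.2023, 0.2349]
tool_rot: [-3.14, 0.002, -0.115]
force: [-0.5, -0.8, -3.1]
opening: 0.0309
gripper_force: 60.6
```

Call:
{"method": "drive_tool", "body": {"steps": [0, 0, 0, 0, 0, 0.1, 0, 0, 0, 0, 0, 0.1, 0, 0, 0, 0, 0, 0, 0, 0, 0, 0, 0, 0]}}

```text
t: 7.5
tcp_pos: [0.4726, -0.2026, 0.2353]
tool_rot: [-3.141, 0.002, -0.306]
force: [0.8, 0.4, -3.5]
opening: 0.0311
gripper_force: 60.6
```

Call:
{"method": "drive_tool", "body": {"steps": [11, -1.6, 0, 0, 0, 0, 10, -1.5, 10, 0, 0, 0, 0, 0, 20, 0, 0, 0, 0, 0, 20, 0, 0, 0, 0, 0, 15, 0, 0, 0, 0, 0, 8, 0, 0, 0, 0, 0, 0, 0, 0, 0, 0, 0, 0, 0, 0, 0]}}

```text
t: 8.17
tcp_pos: [0.4939, -0.2066, 0.1636]
tool_rot: [-3.142, -0.0, -0.308]
force: [0.5, -0.8, -2.9]
opening: 0.0308
gripper_force: 60.5
```

```bash
python3 - <<'E'
from bench import bot
from h import *
import cv2,pickle
S={n:bot.snapshot(n) for n in("scene","top","wrist")}; pickle.dump(S,open("s1.pkl","wb"))
f=lambda n,x,y,k=3.125,w=128,h=96:cv2.resize(S[n]["frame"][y:y+h,x:x+w,::-1],(400,300),interpolation=cv2.INTER_CUBIC)
cv2.imwrite("pics/m2.png",np.vstack([np.hstack([f("scene",265,90),f("top",286,165)]),np.hstack([f("wrist",0,0,w=512,h=384),f("wrist",170,110)])]))
print({k:bot.sense()[k] for k in("t","tcp_pos","tool_rot","force")})
E
```

```text
{'t': 8.3167, 'tcp_pos': array([ 0.49418473, -0.20683123,  0.164349  ]), 'tool_rot': array([ 3.14100206e+00, -1.82400039e-03, -3.08629122e-01]), 'force': array([ 0.31632391,  0.29647108, -3.04116085])}
```

View pics/m2.png

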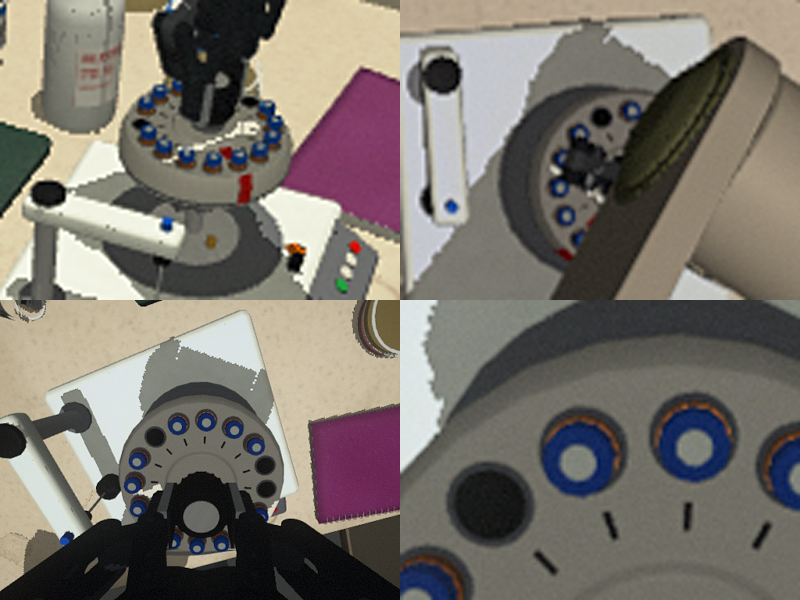

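The rim mark in the scene crop is at (245,190), the body's left and right edges are at x≈120 and 290, and the pin is at (211,241). I'll compare these with the prediction.

```bash
python3 - <<'E'
import pickle
from h import *
S=pickle.load(open("s1.pkl","rb")); C=cam(S["scene"]);T=cam(S["top"]);W=cam(S["wrist"])
cc=np.array([.4942,-.2068]); zb=.1643-.0518
g=lambda c,X,x0,y0:((np.array(proj(c,X))-[x0,y0]+.5)*3.125-.5).round(1)
for a in(2.25,2.353,2.45): print(a,"mark scene",g(C,[*(cc+.062*np.array([np.cos(a),np.sin(a)])),zb+.0235],265,90))
th=np.linspace(0,6.28,200)
for z in(.012,.038):
  P=np.array([g(C,[cc[0]+.062*np.cos(t),cc[1]+.062*np.sin(t),zb+z],265,90) for t in th]); print(z,"extent",P.min(0),P.max(0))
P=np.array([g(T,[cc[0]+.062*np.cos(t),cc[1]+.062*np.sin(t),zb+.038],286,165) for t in th]); print("top extent",P.min(0),P.max(0))
# pin/hub from both
pin=np.array([.4747,-.193,.064]); print("pin",g(C,pin,265,90),g(C,[*(np.array([.4936,-.206])+.023*np.array([np.cos(2.517),np.sin(2.517)])),.064],265,90))
print("hub extent scene",[ (lambda P:(P.min(0),P.max(0)))(np.array([g(C,[.4936+.036*np.cos(t),-.206+.036*np.sin(t),.056],265,90) for t in th]))])
print("knob wrist",(np.array(proj(W,[*cc,zb+.079]))+.5)*400/512-.5)
E
```

```text
2.25 mark scene [233.9 195.5]
2.353 mark scene [242.4 194. ]
2.45 mark scene [250.1 192.1]
0.012 extent [116.8 106.2] [288.2 209.7]
0.038 extent [119.7  77.3] [294.2 180. ]
top extent [133.6  87.5] [330.2 283.9]
pin [210.7 238.1] [210.2 238.3]
hub extent scene [(array([144.1, 199.2]), array([239.2, 260.1]))]
knob wrist [199.42131275 215.38383863]
```

Everything agrees to about 1 mm, with the notch at about 2.37 rad and the pin at about 2.52. I'll lower it onto the spindle while watching the force.

Call:
{"method": "drive_tool", "body": {"steps": [0, 0, 8, 0, 0, 0, 0, 0, 8, 0, 0, 0, 0, 0, 6, 0, 0, 0, 0, 0, 3, 0, 0, 0, 0, 0, 0, 0, 0, 0, 0, 0, 0, 0, 0, 0]}}

```text
t: 8.82
tcp_pos: [0.4938, -0.2066, 0.1382]
tool_rot: [-3.142, 0.0, -0.309]
force: [-0.8, 0.1, -3.9]
opening: 0.031
gripper_force: 60.5
```

Call:
{"method": "drive_tool", "body": {"steps": [0, 0, 2, 0, 0, 0, 0, 0, 2, 0, 0, 0, 0, 0, 0, 0, 0, 0, 0, 0, 0, 0, 0, 0]}}

```text
t: 9.15
tcp_pos: [0.4938, -0.2066, 0.1343]
tool_rot: [-3.142, 0.0, -0.309]
force: [0.4, -0.6, -3.7]
opening: 0.0311
gripper_force: 60.5
```

Call:
{"method": "drive_tool", "body": {"steps": [0, 0, 2, 0, 0, 0, 0, 0, 2, 0, 0, 0, 0, 0, 0, 0, 0, 0, 0, 0, 0, 0, 0, 0]}}

```text
t: 9.48
tcp_pos: [0.4937, -0.2065, 0.1301]
tool_rot: [-3.142, 0.0, -0.309]
force: [0.4, 0.2, -3.6]
opening: 0.0309
gripper_force: 60.6
```

Call:
{"method": "drive_tool", "body": {"steps": [0, 0, 2, 0, 0, 0, 0, 0, 2, 0, 0, 0, 0, 0, 2, 0, 0, 0, 0, 0, 2, 0, 0, 0, 0, 0, 2, 0, 0, 0, 0, 0, 0, 0, 0, 0]}}

```text
t: 9.98
tcp_pos: [0.4936, -0.2064, 0.1198]
tool_rot: [-3.141, 0.001, -0.309]
force: [-0.0, 0.3, -3.7]
opening: 0.0308
gripper_force: 60.6
```

Call:
{"method": "drive_tool", "body": {"steps": [0, 0, 1, 0, 0, 0, 0, 0, 1, 0, 0, 0, 0, 0, 0, 0, 0, 0, 0, 0, 0, 0, 0, 0]}}

```text
t: 10.32
tcp_pos: [0.4938, -0.2066, 0.1183]
tool_rot: [-3.142, 0.0, -0.309]
force: [0.3, -0.1, -2.8]
opening: 0.0308
gripper_force: 60.6
```

Call:
{"method": "drive_tool", "body": {"steps": [0, 0, 1, 0, 0, 0, 0, 0, 0, 0, 0, 0, 0, 0, 0, 0, 0, 0]}}

```text
t: 10.57
tcp_pos: [0.4937, -0.2065, 0.1173]
tool_rot: [-3.142, 0.0, -0.309]
force: [-0.7, 0.4, -3.1]
opening: 0.0307
gripper_force: 60.6
```

Call:
{"method": "drive_tool", "body": {"steps": [0, 0, 1, 0, 0, 0, 0, 0, 0, 0, 0, 0, 0, 0, 0, 0, 0, 0]}}

```text
t: 10.82
tcp_pos: [0.4939, -0.2066, 0.1164]
tool_rot: [3.142, -0.0, -0.309]
force: [0.3, -0.9, -2.4]
opening: 0.0308
gripper_force: 60.7
```

Call:
{"method": "drive_tool", "body": {"steps": [0, 0, 0.6, 0, 0, 0, 0, 0, 0, 0, 0, 0, 0, 0, 0, 0, 0, 0]}}

```text
t: 11.07
tcp_pos: [0.4939, -0.2067, 0.1159]
tool_rot: [3.141, -0.001, -0.309]
force: [0.6, -0.2, -0.3]
opening: 0.0315
gripper_force: 61.0
```

Contact came at the expected height with about 3.3 N of load. I'll turn anticlockwise in small amounts at that pressure.

Call:
{"method": "drive_tool", "body": {"steps": [0, 0, 0, 0, 0, -0.02, 0, 0, 0, 0, 0, -0.02, 0, 0, 0, 0, 0, 0]}}

```text
t: 11.32
tcp_pos: [0.4935, -0.2064, 0.1154]
tool_rot: [-3.141, 0.001, -0.267]
force: [-0.5, -0.4, -3.0]
opening: 0.0313
gripper_force: 60.6
```

Call:
{"method": "drive_tool", "body": {"steps": [0, 0, 0, 0, 0, -0.02, 0, 0, 0, 0, 0, -0.02, 0, 0, 0, 0, 0, 0]}}

```text
t: 11.57
tcp_pos: [0.4937, -0.2065, 0.1156]
tool_rot: [-3.141, 0.0, -0.228]
force: [0.2, -0.0, -3.3]
opening: 0.0309
gripper_force: 60.6
```

Call:
{"method": "drive_tool", "body": {"steps": [0, 0, 0, 0, 0, -0.02, 0, 0, 0, 0, 0, -0.02, 0, 0, 0, 0, 0, 0]}}

```text
t: 11.82
tcp_pos: [0.4938, -0.2066, 0.1157]
tool_rot: [3.142, 0.0, -0.188]
force: [-0.4, -0.0, -3.5]
opening: 0.031
gripper_force: 60.6
```

The load vanished, so the notch is probably over the pin. I'll test by lowering.

Call:
{"method": "drive_tool", "body": {"steps": [0, 0, 0.7, 0, 0, 0, 0, 0, 0, 0, 0, 0, 0, 0, 0, 0, 0, 0]}}

```text
t: 12.07
tcp_pos: [0.4937, -0.2065, 0.1149]
tool_rot: [-3.142, 0.0, -0.189]
force: [0.1, 1.0, -4.2]
opening: 0.0309
gripper_force: 60.6
```

Call:
{"method": "drive_tool", "body": {"steps": [0, 0, 0.7, 0, 0, 0, 0, 0, 0, 0, 0, 0, 0, 0, 0, 0, 0, 0]}}

```text
t: 12.32
tcp_pos: [0.4937, -0.2066, 0.1143]
tool_rot: [-3.142, 0.0, -0.189]
force: [-0.3, -0.3, -4.3]
opening: 0.031
gripper_force: 60.6
```

Call:
{"method": "drive_tool", "body": {"steps": [0, 0, 1, 0, 0, 0, 0, 0, 1, 0, 0, 0, 0, 0, 0, 0, 0, 0, 0, 0, 0, 0, 0, 0]}}

```text
t: 12.65
tcp_pos: [0.4937, -0.2066, 0.1122]
tool_rot: [-3.142, 0.0, -0.189]
force: [-0.6, -0.1, -3.7]
opening: 0.0308
gripper_force: 60.6
```

Call:
{"method": "drive_tool", "body": {"steps": [0, 0, 1, 0, 0, 0, 0, 0, 1, 0, 0, 0, 0, 0, 0, 0, 0, 0, 0, 0, 0, 0, 0, 0]}}

```text
t: 12.98
tcp_pos: [0.4937, -0.2066, 0.1102]
tool_rot: [-3.142, 0.0, -0.189]
force: [-0.5, 0.7, -2.5]
opening: 0.0309
gripper_force: 60.6
```

Call:
{"method": "drive_tool", "body": {"steps": [0, 0, 1, 0, 0, 0, 0, 0, 0, 0, 0, 0, 0, 0, 0, 0, 0, 0]}}

```text
t: 13.23
tcp_pos: [0.4938, -0.2066, 0.1093]
tool_rot: [-3.142, 0.0, -0.189]
force: [0.3, -0.6, -4.1]
opening: 0.031
gripper_force: 60.6
```

Call:
{"method": "drive_tool", "body": {"steps": [0, 0, 0.7, 0, 0, 0, 0, 0, 0, 0, 0, 0, 0, 0, 0, 0, 0, 0]}}

```text
t: 13.48
tcp_pos: [0.4938, -0.2066, 0.1087]
tool_rot: [3.141, -0.0, -0.189]
force: [-0.5, 0.3, -0.3]
opening: 0.031
gripper_force: 60.7
```

It's seated: 7.5 mm below the pin-top contact height, with a light load. Now I'll turn it towards the pointer.

Call:
{"method": "drive_tool", "body": {"steps": [0, 0, 0, 0, 0, -0.03, 0, 0, 0, 0, 0, -0.05, 0, 0, 0, 0, 0, -0.05, 0, 0, 0, 0, 0, -0.05, 0, 0, 0, 0, 0, -0.05, 0, 0, 0, 0, 0, -0.05, 0, 0, 0, 0, 0, 0]}}

```text
t: 14.07
tcp_pos: [0.4942, -0.2062, 0.1088]
tool_rot: [-3.141, -0.001, 0.092]
force: [1.5, 2.0, -1.0]
opening: 0.031
gripper_force: 60.9
```

Call:
{"method": "drive_tool", "body": {"steps": [0, 0, 0, 0, 0, -0.03, 0, 0, 0, 0, 0, -0.05, 0, 0, 0, 0, 0, -0.05, 0, 0, 0, 0, 0, -0.05, 0, 0, 0, 0, 0, -0.05, 0, 0, 0, 0, 0, -0.05, 0, 0, 0, 0, 0, -0.02, 0, 0, 0, 0, 0, 0, 0, 0, 0, 0, 0, 0]}}

```text
t: 14.82
tcp_pos: [0.494, -0.2062, 0.1089]
tool_rot: [-3.141, -0.001, 0.389]
force: [1.2, 5.1, 2.7]
opening: 0.0309
gripper_force: 61.1
```

```bash
python3 - <<'E'
from bench import bot
from h import *
import cv2,pickle
S={n:bot.snapshot(n) for n in("scene","top","wrist")}; pickle.dump(S,open("s2.pkl","wb"))
f=lambda n,x,y,w=128,h=96:cv2.resize(S[n]["frame"][y:y+h,x:x+w,::-1],(400,300),interpolation=cv2.INTER_CUBIC)
cv2.imwrite("pics/m3.png",np.vstack([np.hstack([f("scene",265,90),f("top",286,165)]),np.hstack([f("scene",330,130,64,48),f("wrist",0,0,512,384)])]))
print({k:bot.sense()[k] for k in("t","tcp_pos","tool_rot","force")})
E
```

```text
{'t': 14.9667, 'tcp_pos': array([ 0.49403358, -0.2062609 ,  0.1088744 ]), 'tool_rot': array([-3.14147248e+00, -8.09057760e-04,  3.88653582e-01]), 'force': array([1.6965263 , 4.66394865, 2.44062453])}
```

View pics/m3.png

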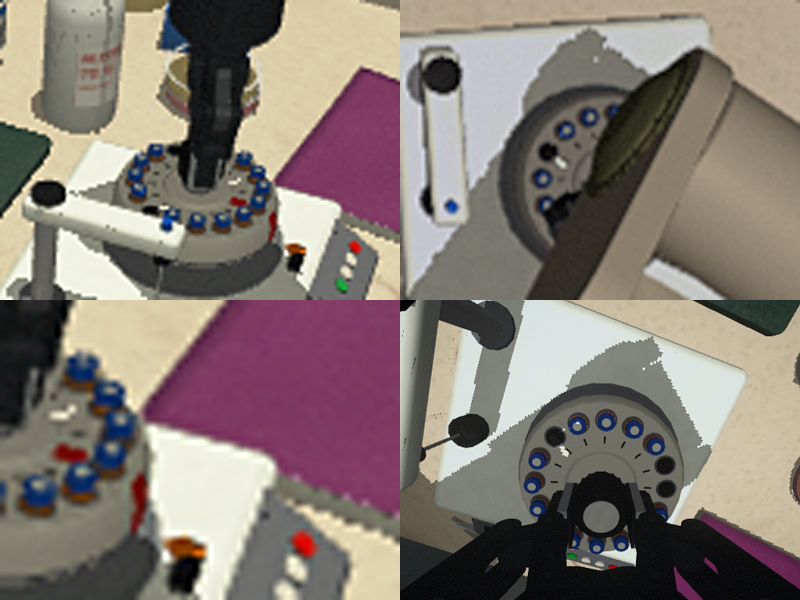

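The scene crop shows the rim mark at about (137,505) and the pointer tip at about (170,546), so a little turn remains. I'll get the changer's yaw from the housing edges and the mark's angle from this view.

```bash
python3 - <<'E'
import pickle
from h import *
S0=pickle.load(open("s0.pkl","rb"));S=pickle.load(open("s2.pkl","rb")); C=cam(S["scene"]);T=cam(S0["top"])
s=lambda u,v:((u+.5)/1.5625-.5,(v+.5)/1.5625-.5)
q=[atz(T,*s(*p),.05)[:2] for p in((443,276),(601,267),(608,412),(452,421))]
a=lambda d:np.arctan2(d[1],d[0])
print("TL->TR",a(q[0]-q[1])-np.pi/2,"BL->BR",a(q[3]-q[2])-np.pi/2,"left",a(q[0]-q[3]),"right",a(q[1]-q[2]))
h=np.array([.4938,-.2066])
for u,v in((608,248),(604,240),(610,246)):
  p=atz(T,300+(u-400+.5)/4-.5,195+(v+.5)/4-.5,.062)[:2]; print("pointer",p,a(p-h)%6.2832)
p=atz(C,*(np.array([170,246])+.5)/6.25-.5+np.array([330,130]),.062)[:2]; print("pointer scene",p,a(p-h)%6.2832)
for an in np.arange(2.97,3.25,.05): print(round(an,2),[((np.array(proj(C,[h[0]+.062*np.cos(an),h[1]+.062*np.sin(an),z]))-[330,130]+.5)*6.25-.5+[0,300]).round(1) for z in(.0685,.08,.0945)])
for an in np.arange(2.97,3.25,.05): print("bodymark",round(an,2),((np.array(proj(C,[h[0]+.0325*np.cos(an),h[1]+.0325*np.sin(an),.0945]))-[330,130]+.5)*6.25-.5+[0,300]).round(1))
E
```

```text
TL->TR 0.04765261304153934 BL->BR 0.05107615988942116 left 0.050835690167312785 right 0.02628470634136413
pointer [ 0.41967355 -0.20931536] 3.1782224075895718
pointer [ 0.42405787 -0.20720418] 3.1502701757047538
pointer [ 0.42075851 -0.21043019] 3.193997875913384
pointer scene [ 0.42017761 -0.21101727] 3.2015344725280896
2.97 [array([128. , 546.2]), array([132.8, 522.3]), array([139. , 491.7])]
3.02 [array([131.7, 541.7]), array([136.6, 517.9]), array([142.8, 487.2])]
3.07 [array([135. , 537.1]), array([139.9, 513.3]), array([146.2, 482.6])]
3.12 [array([138. , 532.4]), array([142.9, 508.5]), array([149.2, 477.9])]
3.17 [array([140.5, 527.5]), array([145.4, 503.7]), array([151.7, 473.1])]
3.22 [array([142.6, 522.6]), array([147.5, 498.8]), array([153.8, 468.2])]
bodymark 2.97 [ 66.9 460.7]
bodymark 3.02 [ 69.  458.4]
bodymark 3.07 [ 70.8 456.1]
bodymark 3.12 [ 72.4 453.7]
bodymark 3.17 [ 73.8 451.2]
bodymark 3.22 [ 75.  448.7]
```

The mark stands at about 3.08 rad and the pointer at about 3.19, so I'll turn another 0.11 rad.

Call:
{"method": "drive_tool", "body": {"steps": [0, 0, 0, 0, 0, -0.04, 0, 0, 0, 0, 0, -0.04, 0, 0, 0, 0, 0, -0.03, 0, 0, -0.3, 0, 0, 0, 0, 0, 0, 0, 0, 0, 0, 0, 0, 0, 0, 0]}}

```text
t: 15.47
tcp_pos: [0.4939, -0.2064, 0.109]
tool_rot: [-3.141, -0.0, 0.499]
force: [3.2, 5.8, 0.6]
opening: 0.0312
gripper_force: 61.0
```

Call:
{"method": "drive_tool", "body": {"steps": [0, 0, 0, 0, 0, 0, 0, 0, 0, 0, 0, 0, 0, 0, 0, 0, 0, 0, 0, 0, 0, 0, 0, 0, 0, 0, 0, 0, 0, 0], "hand": 0.5}}

```text
t: 15.88
tcp_pos: [0.4937, -0.2068, 0.109]
tool_rot: [3.141, 0.0, 0.5]
force: [-0.5, 0.3, 0.2]
opening: 0.0427
gripper_force: 0.0
```

Call:
{"method": "drive_tool", "body": {"steps": [0, 0, -3, 0, 0, 0, 0, 0, -7, 0, 0, 0, 0, 0, -15, 0, 0, 0, 0, 0, -25, 0, 0, 0, 0, 0, -30, 0, 0, 0, 0, 0, -35, 0, 0, 0, 0, 0, -30, 0, 0, 0, 0, 0, -20, 0, 0, 0, 0, 0, 0, 0, 0, 0, 0, 0, 0, 0, 0, 0]}}

```text
t: 16.72
tcp_pos: [0.4939, -0.2067, 0.275]
tool_rot: [3.139, -0.001, 0.501]
force: [0.8, -0.1, -0.0]
opening: 0.0428
gripper_force: 0.0
```

```bash
python3 - <<'E'
from bench import bot
from h import *
import cv2,pickle
S={n:bot.snapshot(n) for n in("scene","top","wrist")}; pickle.dump(S,open("s3.pkl","wb"))
f=lambda n,x,y,w=128,h=96:cv2.resize(S[n]["frame"][y:y+h,x:x+w,::-1],(400,300),interpolation=cv2.INTER_CUBIC)
cv2.imwrite("pics/m4.png",np.vstack([np.hstack([f("scene",265,90),f("top",286,165)]),np.hstack([f("scene",330,130,64,48),f("wrist",0,0,512,384)])]))
print({k:bot.sense()[k] for k in("t","tcp_pos","tool_rot","force")})
E
```

```text
{'t': 16.8667, 'tcp_pos': array([ 0.4933841 , -0.20634649,  0.27280415]), 'tool_rot': array([-3.13964797e+00,  9.83637804e-04,  5.00727348e-01]), 'force': array([-1.08124627,  0.04582802, -0.44644702])}
```

View pics/m4.png

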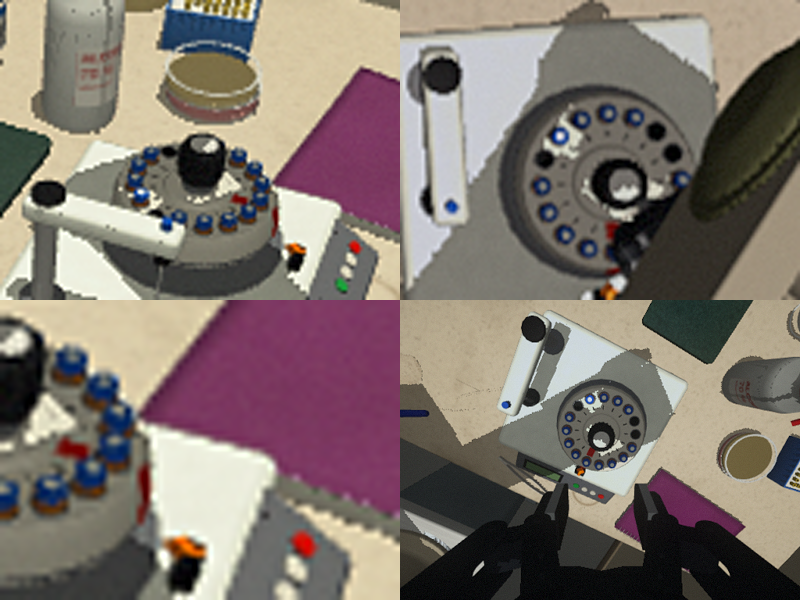

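Released. The body mark at (74,450) corresponds to about 3.19 rad. I'll take one wrist close-up to confirm alignment with the pointer.

```bash
python3 - <<'E'
import pickle,cv2
from h import *
S=pickle.load(open("s3.pkl","rb")); W=cam(S["wrist"]); x,y=195,80
cv2.imwrite("pics/w4.png",cv2.resize(S["wrist"]["frame"][y:y+96,x:x+128,::-1],(800,600),interpolation=cv2.INTER_CUBIC))
g=lambda X:((np.array(proj(W,X))-[x,y]+.5)*6.25-.5).round(0)
h=np.array([.4938,-.2066])
print("axis",g([*h,.135]))
for a in(3.09,3.14,3.19,3.24,3.29):
  u=np.array([np.cos(a),np.sin(a)]); print(a,"bodymark",g([*(h+.0325*u),.0945]),"rim",g([*(h+.062*u),.08]),"pointer",g([*(h+.072*u),.062]))
E
```

```text
axis [395. 613.]
3.09 bodymark [298. 707.] rim [221. 811.] pointer [203. 819.]
3.14 bodymark [306. 711.] rim [235. 819.] pointer [219. 828.]
3.19 bodymark [314. 715.] rim [250. 826.] pointer [235. 836.]
3.24 bodymark [322. 719.] rim [265. 833.] pointer [252. 843.]
3.29 bodymark [331. 722.] rim [281. 838.] pointer [269. 849.]
```

View pics/w4.png

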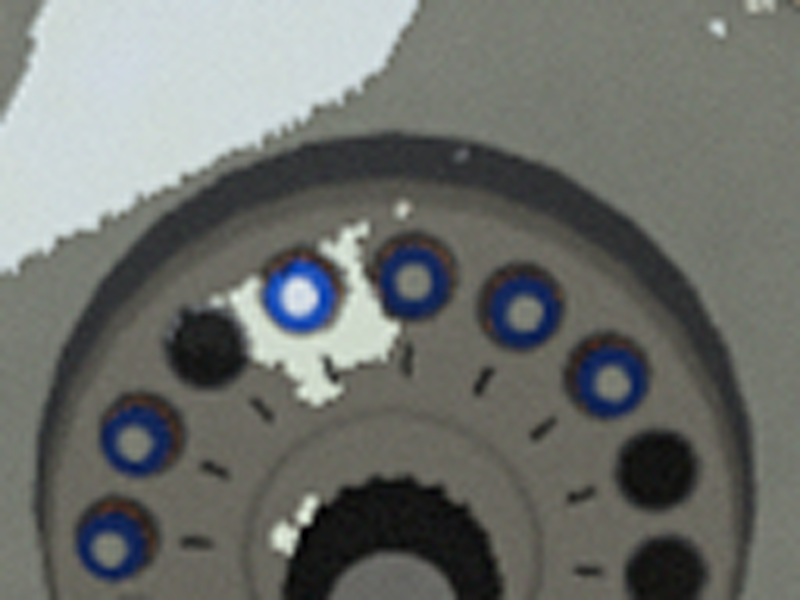

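My crop cut off the mark, which lies below row 176. I'll move the crop down.

```bash
python3 - <<'E'
import pickle,cv2
S=pickle.load(open("s3.pkl","rb")); x,y=195,140
cv2.imwrite("pics/w5.png",cv2.resize(S["wrist"]["frame"][y:y+96,x:x+128,::-1],(800,600),interpolation=cv2.INTER_CUBIC))
E
```

```text
(no output)
```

View pics/w5.png

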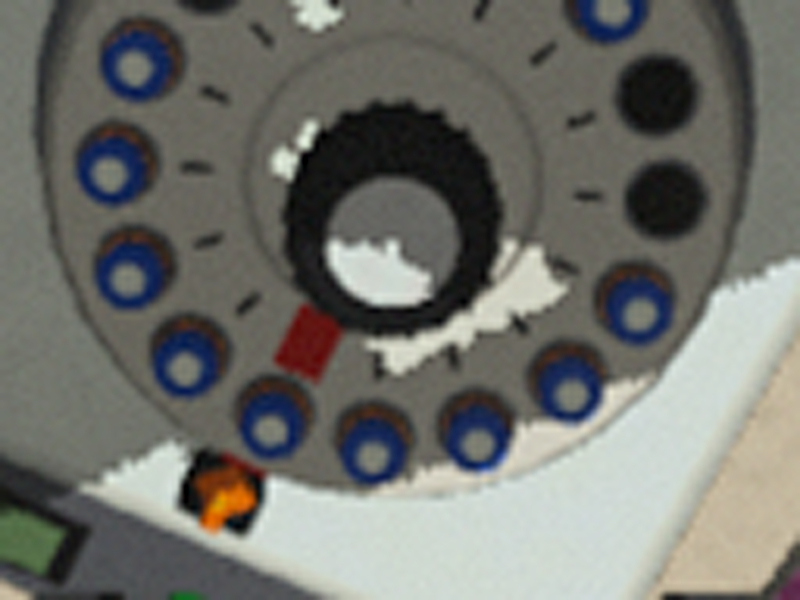

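The close-up shows the body mark at (308,345), the rim mark at (242,464), the knob top at (393,240) and the pointer at about (233,490). I'll convert these to angles.

```bash
python3 - <<'E'
import pickle
from h import *
S=pickle.load(open("s3.pkl","rb")); W=cam(S["wrist"])
P=lambda u,v,z:atz(W,195+(u+.5)/6.25-.5,140+(v+.5)/6.25-.5,z)[:2]
k=P(393,240,.135);print("axis",k)
for n,a in dict(body=(308,345,.0945),rim=(242,464,.09),ptr=(233,490,.062),ptr2=(212,520,.062),ptr3=(240,478,.062)).items():
  d=P(*a)-k; print(n,np.hypot(*d).round(4),(np.arctan2(d[1],d[0])%6.2832).round(3))
E
```

```text
axis [ 0.49338862 -0.20646435]
body 0.0334 3.178
rim 0.0607 3.172
ptr 0.0775 3.22
ptr2 0.0852 3.204
ptr3 0.0746 3.224
```

```bash
python3 -c "
from bench import bot
print(bot.close_job())"
```

```text
the job is handed in; nothing more can be done
None
```

The carousel is fitted on the spindle with the pin in its notch, turned so its red mark is within about 3 mm of the pointer line (7 mm allowed), released, and the job is handed in; no verdict came back.

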